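Clip the matching slide carrier onto the inspection stage

TASK

Draw the stage's sprung arm back by its brass knob until it clicks over and stays. Of the three orange slide carriers, take the one whose notches match the tongues of the half screwed to the stage, lay it flat on the stage and slide it fully home against that fixed half; only then release the arm so that it springs forward onto the carrier's front edge and holds it. Leave the other two carriers and everything else on the table where they are.

Things in the scene. Friction and masses are not known exactly. Their poses are not given: they have to be found in the camera images.
- stage: fixed inspection stage: grey base plate from x = -140 to +110 mm, y = -80 to +120 mm, 12 mm thick. Origin on its underside, +x to its back, z up. It carries the orange back half of a split slide carrier (point fixed_edge), a sprung curved arm at its front and a ring lamp overhead
- fixed_edge (a point): middle of the front face of the orange back half, at stage x = 20 mm, y = 0, on the plate's top; axes as the stage's. The face is 90 mm wide, 10 mm high. Two tongues stand out 8 mm to -x from it: one 22 mm wide centred at y = +16 mm, one 8 mm wide centred at y = -24 mm
- lamp (a point): centre of the white ring lamp's underside, stage x = 52 mm, y = 0, z = 100 mm. Ring: outer radius 58, inner 45 mm, 22 mm thick, on a black post behind it (stage x = 87 to 119 mm, up to z = 126 mm). It leaves no room for an upright gripper on a seated carrier's tab: the hand must lean back to the stage's -x side, by about 30 degrees
- seat (a point): point on the base plate (stage x = -8 mm, y = 0, z = 12 mm) where the right carrier's origin lies when fully home; axes as the stage's. At home the carrier's axes are parallel to these, its back edge touches the fixed edge, and the tongues are in its notches with 1.5 mm play on each side. Set it down in front and slide it in along +x
- pivot (a point): vertical hinge axis of the sprung arm, at stage x = -29 mm, y = +90 mm, on the plate's top. The pivot post is 22 mm across and 18 mm high (22 mm with its screw); its spring strut, 14 mm high, runs 50 mm from it to +x
- knob (a point): point 26 mm above the base plate on the axis of the brass knob at the arm's free end, 101 mm from the hinge axis. The knob is an upright pin 12 mm across, from 6 to 38 mm above the plate; the curved steel arm, at most 10 mm above the plate, joins its foot. At joint 0 it is at stage x = -45 mm, y = -10 mm
- clip_arm (a joint): sprung arm's angle, rad: 0 forward (start), 1.0 back at its stop; growing swings the knob clockwise from above, to the stage's -x. Over-centre: below 0.65 it springs forward (3 N at the knob near 0), above it springs back and stays (2 N at the stop). Push the knob forward past 0.65 to release. It rests at about 0.11 on a carrier fully home, above 0.2 on one that does not mate
- carrier_pair: orange slide-carrier half, plate 56 (x) x 76 (y) x 10 mm, about 90 g, flat, white glass slide on top. Origin: centre of its underside, z up; +x to its notched back edge (at x = 28 mm), -x to its plain front edge, where a grip tab stands. Notches 9.5 mm deep: 25 mm wide at y = +16 mm, 11 mm wide at y = -24 mm: this one mates with the stage
- tab (a point): top centre of the upright grip tab of carrier_pair, at its x = -20 mm, y = 0, z = 48 mm; axes as the carrier's. The tab is 16 (x) x 12 (y) mm and 38 mm high, standing on the 10 mm plate at its front edge. The other carriers have the same tab
- carrier_single: orange slide-carrier half, plate 56 (x) x 76 (y) x 10 mm, about 90 g, flat, white glass slide on top. Origin: centre of its underside, z up; +x to its notched back edge (at x = 28 mm), -x to its plain front edge, where a grip tab stands. One central notch 25 mm wide: does not mate; leave it
- carrier_mirror: orange slide-carrier half, plate 56 (x) x 76 (y) x 10 mm, about 90 g, flat, white glass slide on top. Origin: centre of its underside, z up; +x to its notched back edge (at x = 28 mm), -x to its plain front edge, where a grip tab stands. Notches 25 mm wide at y = -16 mm, 11 mm wide at y = +24 mm: does not mate; leave it
- band_rack: bystander: black block 60 x 110 x 18 mm with six thin upright steel rods, 130 mm tall in all, carrying aluminium bands and gold nuts; loose, leave it. Origin: centre of its underside
- hone: bystander: grey honing block 40 x 90 x 32 mm; loose, leave it. Origin: centre of its underside
- jar: bystander: small jar, 48 mm across, 60 mm tall, green cap; loose, leave it. Origin: centre of its underside
- tin: bystander: flat metal tin, 60 mm across, 35 mm tall; loose, leave it. Origin: centre of its underside

How it is judged:
On the way, in this order (a step that is already met when the one before it is completed fails the run):
1. the sprung arm is drawn back and stays back (joint above 0.85) while the carrier is still off the stage's seat (value of joint clip_arm above 0.85 rad and horizontal distance between carrier_pair and seat above 0.05 m), for 0.3 s.
2. the matching carrier lies flat against the fixed edge, tongues in its notches (within 5 mm of home), with the arm still back (value of joint clip_arm above 0.7 rad and x of carrier_pair in the frame of seat between -0.005 and 0.003 m and y of carrier_pair in the frame of seat between -0.004 and 0.004 m and z of carrier_pair in the frame of seat between -0.003 and 0.003 m and angle between carrier_pair's own z axis and vertical below 0.06 rad), for 0.2 s.
At the end, for the whole second after the job is handed in: The matching carrier lies at rest flat on the stage within 3 mm of fully home against the fixed edge (4 mm sideways, 3 mm in height, 0.06 rad), the sprung arm rests forward against its front edge (joint 0.05 to 0.17), and the other carriers and bystanders are within 25 mm of where they began (x of carrier_pair in the frame of seat between -0.003 and 0.003 m and y of carrier_pair in the frame of seat between -0.004 and 0.004 m and z of carrier_pair in the frame of seat between -0.003 and 0.003 m and angle between carrier_pair's own z axis and vertical below 0.06 rad and angle between the x axis of carrier_pair and the x axis of seat, either way round below 0.06 rad and value of joint clip_arm between 0.05 and 0.17 rad and velocity of joint clip_arm below 0.05 rad/s and linear speed of carrier_pair below 0.01 m/s and not (distance of carrier_single from where it was at the start of the episode above 0.025 m) and not (distance of carrier_mirror from where it was at the start of the episode above 0.025 m) and not (distance of band_rack from where it was at the start of the episode above 0.025 m) and not (distance of hone from where it was at the start of the episode above 0.025 m) and not (distance of jar from where it was at the start of the episode above 0.025 m) and not (distance of tin from where it was at the start of the episode above 0.025 m)); the robot touches nothing.
It fails at once if another carrier or a bystander is moved more than 25 mm or tipped over (distance of any of carrier_single, carrier_mirror, band_rack, hone, jar, tin from where it was at the start of the episode above 0.025 m or angle between any of carrier_single, carrier_mirror, band_rack, hone, jar, tin's own z axis and vertical above 0.5 rad).
It also fails if it takes over 69 s, if anything falls off the work surface, if the arm or the gripper's body presses on something with over 40 N, if the wrist force passes 120 N, or if a joint passes its speed limit or range.

ROBOT

A 6-joint arm with a two-finger parallel gripper is mounted at the origin on the work surface. World frame = base frame: x ahead of the robot, y to its left, z up, the work surface at z = 0. Lengths are in m, angles in rad, forces in N, time in s.
With the tool pointing down it reaches from about 0.275 to 0.825 m from the base axis. Payload 4.9 kg.
Tool frame: the origin (TCP) lies on the centre line of the jaws, within the pads' length; the fingertips stand 8 mm ahead of it and the grasp point (between the pads) lies 11 mm behind it (arm.finger_overhang is the distance from the TCP to the fingertips, in m); z points along the fingers, y is the line along which they close (so a half turn about z gives the same grasp; the last joint's range is limited). The gripper opens to 85 mm and grips with 20 to 120 N. Pads are 22 mm wide; open, the fingers measure 114 mm over their backs; the gripper's body (76 mm by 85 mm) begins 54 mm behind the grasp point. The pads swing forward as they close: fully open they stand 13 mm farther back than shut.
Start: joints at [1.044, 0.326, -0.193, 1.052, 0, 1.437], TCP at [0.211, 0.508, 0.239] pointing down, gripper open.
Joint ranges: [-2.65, 2.65], [-0.97, 1.79], [-1.3, 1.35], [-1.93, 2.1], [-1.47, 1.37], [-3.14, 3.14]. Speed limits (rad/s): [2.57, 2.57, 3.14, 3.14, 3.14, 3.14].

INTERFACE

Orientations are given as a unit quaternion [w, x, y, z].
In Python, from rig import arm, jaws, planner, eyes gives the robot as it stands. Calls block until the motion is done:
- arm.move_pose(position, orientation): joint-space move of the TCP to a pose.
- arm.move_straight(position, vel=0.15, rotation=None, contact_N=None): straight line of the TCP; rotation=None keeps the orientation; vel is the mean speed in m/s. With contact_N (N) it stops when the force on the tool has changed by that much, and returns True; else False.
- arm.goto_joints(angles): joint-space move.
- jaws.move_gripper(opening, grasp_force=None): opening from 0.0 (shut) to 1.0 (fully open); grasp_force is the grip in N (None keeps the last); returns when the fingers have stopped.
- arm.sleep(seconds).
- planner.inverse_kinematics(position, orientation): joint angles nearest the present ones, or None.
- eyes.snapshot(name): name is "side" or "top" or "wrist"; returns the picture (420x560x3 uint8, red, green, blue); there is no depth.
- eyes.calibration(name): a dict with "mtx" (3x3 intrinsics, pixels), "position" and "rotation" of the camera in the world. Camera axes: x right, y up, looking along -z (the intrinsics and any distortion apply to the point x, -y, -z); pixel columns grow to the right and rows downward; lengths in m; the calibration is good to about 2 mm. A picture is of the moment at which its call begins: read the wrist's pose just before it. calibration takes no time and is no camera call; for the wrist camera it gives the pose at the moment of the call.
A pose or a line that the arm cannot do raises arm.IKError and nothing moves.
- arm.close_job(): hands the job in; it is judged then, once.
Readings, each from a call of its own:
- arm.read_t(): time.
- arm.read_joints(): joint angles.
- arm.read_joint_velocities(): joint speeds.
- arm.read_tau(): joint torques, N m.
- arm.read_tool_pos(): TCP position.
- arm.read_eef_rot(): TCP orientation.
- arm.read_ft_force(): force on the tool from outside, world axes, zero at the start.
- arm.read_wrist_torque(): the same for the moment, N m.
- arm.read_gripper_width(): opening from 0.0 (shut) to 1.0 (fully open).
- arm.read_grasp_force(): force on a finger pad.
Only numpy, scipy, OpenCV 4.12 (cv2) and the standard library are available. Lean on these libraries where they do the work, as an engineer would, in place of code of your own. Each camera call takes 0.05 s, during which the arm holds its last target. There are 200 camera calls.

## Working session

There is one attempt and no reset: what is moved stays moved. The work goes in short steps, each a Python script; the robot and the scene stay as the last script left them, time stands still between calls to the robot, and variables do not carry over. Pictures are saved under pics/ and viewed, at most 10 in all, crops included, and the job is handed in when it is done.

```bash
mkdir -p pics; ls; python3 - <<'E'
from rig import arm,eyes
import cv2,numpy as np
for n in("top","side"):
    im=eyes.snapshot(n); cv2.imwrite(f"pics/{n}0.png",im[:,:,::-1])
    c=eyes.calibration(n); print(n,{k:np.round(v,4).tolist() if not isinstance(v,str) else v for k,v in c.items()})
print(arm.read_t(),arm.read_eef_rot())
E
```

```text
pics
top {'mtx': [[546.2401, 0.0, 271.4402], [0.0, 546.2401, 214.3395], [0.0, 0.0, 1.0]], 'position': [0.4211, -0.0157, 1.4872], 'rotation': [-0.7014, -0.0319, 0.0199, 0.7118]}
side {'mtx': [[534.0822, 0.0, 281.4866], [0.0, 534.0822, 205.2299], [0.0, 0.0, 1.0]], 'position': [0.1209, -1.0275, 1.1479], 'rotation': [0.9048, 0.3877, -0.0776, -0.1584]}
0.1 [-2.45568284e-04  1.95152978e-01  9.80772511e-01 -7.32552574e-04]
```

View pics/top0.png

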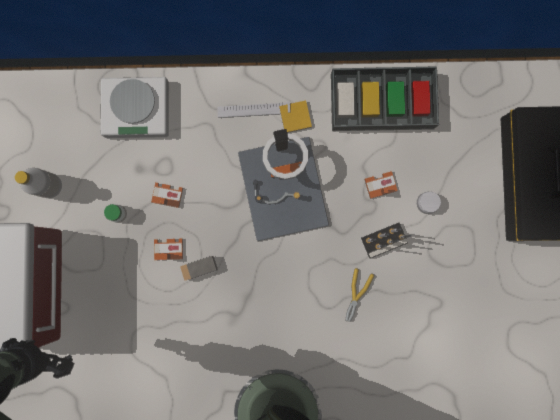

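View pics/side0.png

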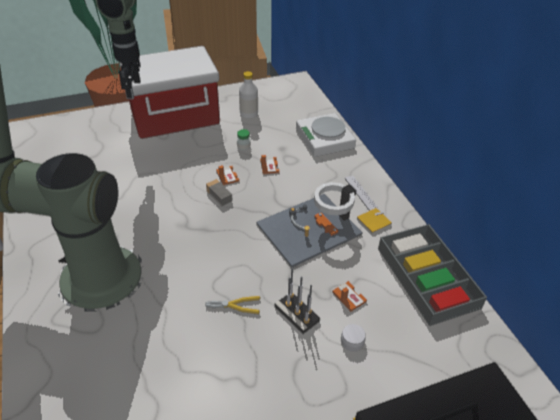

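The top view shows the stage at about (284,190) with its lamp at (285,156). Carriers are at (168,195), (168,249) and (381,185), and the rack, tin, jar and hone stand nearby. I'll zoom in on the carriers and the stage.

```bash
cat > h.py <<'E'
import numpy as np, cv2
from scipy.spatial.transform import Rotation as R
def q2R(q): return R.from_quat(np.roll(q,-1)).as_matrix()
def ray(c,uv):
    d=np.linalg.inv(c["mtx"])@[uv[0],uv[1],1.]
    return np.array(c["position"]), q2R(c["rotation"])@(d*[1,-1,-1])
def onplane(c,uv,z):
    p,d=ray(c,uv); return p+d*(z-p[2])/d[2]
def proj(c,P):
    p=q2R(c["rotation"]).T@(np.array(P)-c["position"]); p=c["mtx"]@(p*[1,-1,-1]); return p[:2]/p[2]
E
python3 - <<'E'
from h import *
im=cv2.imread("pics/top0.png")
r=lambda x,y,w,h,s:cv2.resize(im[y:y+h,x:x+w],None,fx=s,fy=s,interpolation=cv2.INTER_CUBIC)
a=r(233,130,100,120,5)   # 500x600
b=np.vstack([r(145,178,50,34,5.88)[:200,:294],r(145,232,50,34,5.88)[:200,:294],r(358,168,50,34,5.88)[:200,:294]])
b=cv2.resize(b,(294,600))
cv2.imwrite("pics/z0.png",np.hstack([a,b]))
from rig import eyes
c=eyes.calibration("top")
for uv in[(168,195),(168,249),(381,185)]: print(onplane(c,uv,.01).round(3))
for n,uv in dict(fl=(257,240),fr=(328,225),bl=(239,151),knob=(296,195),piv=(259,198)).items(): print(n,onplane(c,uv,.012).round(3))
E
```

```text
[0.587 0.29  0.01 ]
[0.44 0.29 0.01]
[ 0.605 -0.29   0.01 ]
fl [0.461 0.049 0.012]
fr [ 0.498 -0.144  0.012]
bl [0.705 0.095 0.012]
knob [ 0.581 -0.059  0.012]
piv [0.575 0.042 0.012]
```

View pics/z0.png

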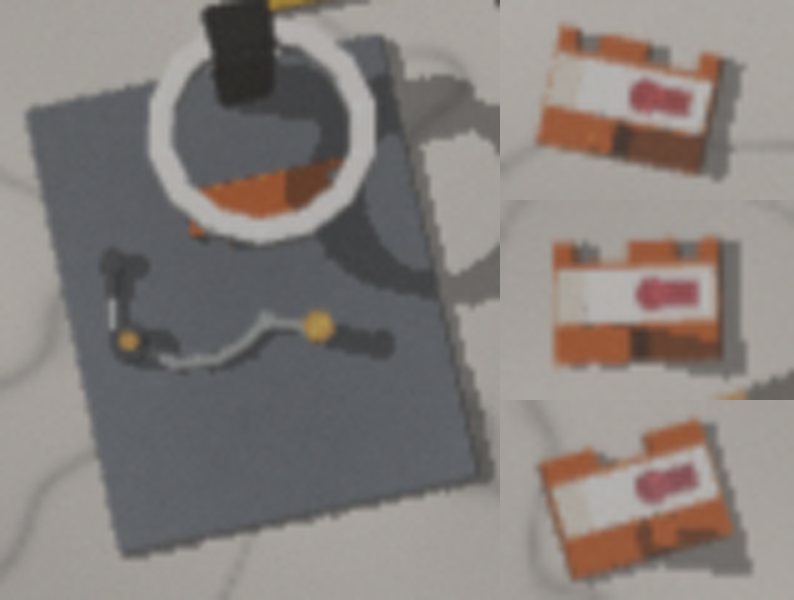

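The middle carrier (168,249) has its wide notch on the left (+y) and its narrow notch on the right, so it is carrier_pair. The top one is its mirror and the right one has a single notch. Next I'll measure the stage, the knob and the carrier.

```bash
cat >> h.py <<'E'
def blobs(mask,amin=4):
    n,l,s,ct=cv2.connectedComponentsWithStats(mask.astype(np.uint8)); 
    return [(ct[i],s[i]) for i in range(1,n) if s[i][4]>=amin]
E
python3 - <<'E'
from h import *
from rig import eyes,arm
im=cv2.imread("pics/top0.png"); c=eyes.calibration("top")
hsv=cv2.cvtColor(im,cv2.COLOR_BGR2HSV); H,S,V=cv2.split(hsv)
gold=(H>14)&(H<28)&(S>110)&(V>100)
for ct,s in blobs(gold[130:250,233:333]): 
    uv=ct+[233,130]; print("gold",uv.round(1),s[4],"z38",onplane(c,uv,.050).round(4),"z22",onplane(c,uv,.034).round(4))
print("grey sample",im[180,250],im[225,300],"shadow",im[225,329],"shadow2",im[190,325])
b=im.astype(int); plate=(V<125)&(b[:,:,0]-b[:,:,2]>6); 
roi=np.zeros_like(V); roi[130:250,233:333]=plate[130:250,233:333]
roi=cv2.morphologyEx(roi,cv2.MORPH_OPEN,np.ones((3,3)))
k=max(cv2.findContours(roi,0,2)[0],key=cv2.contourArea)
rect=cv2.boxPoints(cv2.minAreaRect(k)); W=np.array([onplane(c,p,.012) for p in rect]); print("plate",W.round(4).tolist(),[np.linalg.norm(W[i]-W[i-1]).round(4) for i in range(4)])
org=(((H<12)|(H>172))&(S>120)) | ((S<40)&(V>195))
for n,(x,y) in dict(mir=(168,195),pair=(168,249),sing=(381,185)).items():
    m=np.zeros_like(V); m[y-20:y+20,x-22:x+22]=((H<14)&(S>110))[y-20:y+20,x-22:x+22]
    k=np.vstack(cv2.findContours(m,0,2)[0]); r=cv2.minAreaRect(k)
    W=np.array([onplane(c,p,.01) for p in cv2.boxPoints(r)]); print(n,W.mean(0).round(4),[np.linalg.norm(W[i]-W[i-1]).round(4) for i in range(4)],W[:,:2].round(3).tolist())
print(arm.read_gripper_width())
E
```

```text
gold [289.8 130.3] 12 z38 [ 0.7506 -0.0441  0.05  ] z22 [ 0.7543 -0.0444  0.034 ]
gold [296.2 194.9] 23 z38 [ 0.5772 -0.0581  0.05  ] z22 [ 0.579  -0.0586  0.034 ]
gold [258.1 197.9] 8 z38 [0.571  0.0427 0.05  ] z22 [0.5727 0.0434 0.034 ]
grey sample [100  97  93] [99 95 92] shadow [87 90 93] shadow2 [117 120 123]
plate [[0.4965, 0.0314, 0.012], [0.5867, -0.0101, 0.012], [0.5587, -0.0701, 0.012], [0.4688, -0.0284, 0.012]] [np.float64(0.0659), np.float64(0.0993), np.float64(0.0661), np.float64(0.0991)]
mir [0.5887 0.2946 0.01  ] [np.float64(0.0752), np.float64(0.0536), np.float64(0.0753), np.float64(0.0536)] [[0.57, 0.336], [0.623, 0.327], [0.607, 0.253], [0.555, 0.263]]
pair [0.44   0.2917 0.01  ] [np.float64(0.0541), np.float64(0.0735), np.float64(0.054), np.float64(0.0733)] [[0.468, 0.328], [0.466, 0.255], [0.412, 0.255], [0.413, 0.328]]
sing [ 0.6067 -0.2889  0.01  ] [np.float64(0.0546), np.float64(0.0758), np.float64(0.0546), np.float64(0.0756)] [[0.623, -0.246], [0.643, -0.319], [0.59, -0.332], [0.57, -0.259]]
1.0001296645803195
```

The pivot-to-knob distance comes out at 101.6 mm (101 mm given). The stage yaw is about 0.20 and its origin about (0.619, -0.039), which agrees with the corners. I'll take a closer leaned view of the stage.

```bash
cat >> h.py <<'E'
import json,os
st=dict(yaw=0.198,org=[.619,-.039])
if os.path.exists("st.json"): st=json.load(open("st.json"))
def S(p): # stage->world
    return R.from_euler('z',st["yaw"]).apply(p)+[*st["org"],0]
def ori(yaw,lean,close,flip=1):
    """tool z leans: body toward -x of yaw frame. close 'x' or 'y': closing axis"""
    z=np.array([np.sin(lean),0,-np.cos(lean)])
    y=flip*(np.array([np.cos(lean),0,np.sin(lean)]) if close=='x' else np.array([0,1.,0]))
    M=R.from_euler('z',yaw).as_matrix()@np.column_stack([np.cross(y,z),y,z])
    return np.roll(R.from_matrix(M).as_quat(),1)
E
python3 - <<'E'
from h import *
from rig import *
q0=np.array(arm.read_joints())
for n,p,y,l,c in [("look",S([-.1,0,.23]),.198,.5,'y'),("cage0",S([-.045,-.01,.04]),.198,.44,'x'),("cage.5",S([-.09,0.01,.04]),.198-.5,.44,'x'),("cage1",S([-.122,.0495,.04]),.198-1,.44,'x'),("cage1",S([-.122,.0495,.04]),.198-.8,.44,'x'),
   ("pick",[.42,.2917,.03],0,.52,'y'),("place",S([-.028,0,.04]),.198,.52,'y')]:
  for f in(1,-1):
    q=planner.inverse_kinematics(p,ori(y,l,c,f)); print(n,f,None if q is None else np.round(q,2))
q=ori(.198,.5,'y',1); 
E
```

```text
look 1 [-0.41 -0.01 -0.75  0.4   0.28 -0.55]
look -1 [-0.41 -0.01 -0.75  0.4   0.28  2.59]
cage0 1 [-0.34  0.43 -0.81 -0.05  0.22  1.08]
cage0 -1 [-0.34  0.43 -0.81 -0.05  0.22 -2.07]
cage.5 1 [-0.2   0.37 -0.95 -0.19 -0.04  1.66]
cage.5 -1 [-0.2   0.37 -0.95 -0.19 -0.04 -1.48]
cage1 1 [ 0.01  0.37 -0.91 -0.03 -0.31  2.33]
cage1 -1 [ 0.01  0.37 -0.91 -0.03 -0.31 -0.81]
cage1 1 [-0.04  0.35 -0.98 -0.13 -0.23  2.09]
cage1 -1 [-0.04  0.35 -0.98 -0.13 -0.23 -1.06]
pick 1 [ 0.63  0.41 -0.99 -0.26 -0.3   0.57]
pick -1 [ 0.63  0.41 -0.99 -0.26 -0.3  -2.57]
place 1 [-0.33  0.44 -0.85 -0.19  0.25 -0.46]
place -1 [-0.33  0.44 -0.85 -0.19  0.25  2.68]
```

```bash
python3 - <<'E'
from h import *
from rig import *
arm.move_pose(S([-.1,0,.23]),ori(st["yaw"],.5,'y'))
c=eyes.calibration("wrist"); im=eyes.snapshot("wrist"); cv2.imwrite("pics/w1.png",im[:,:,::-1])
json.dump({k:np.array(v).tolist() for k,v in c.items() if k in("mtx","position","rotation")},open("w1.json","w"))
print(arm.read_t(),np.round(c["position"],3),c.keys())
for n,p in dict(face=[.02,0,.022],t1=[.012,.016,.022],t2=[.012,-.024,.022],eL=[.02,.045,.022],knob=[-.045,-.01,.05],piv=[-.029,.09,.034]).items(): print(n,proj(c,S(p)).round(1))
E
```

```text
2.45 [ 0.398 -0.083  0.314] dict_keys(['mtx', 'position', 'rotation'])
face [278.7 177.6]
t1 [293.2 172.1]
t2 [257. 172.]
eL [318.8 177.6]
knob [267.9 143.3]
piv [369.2 147.6]
```

View pics/w1.png

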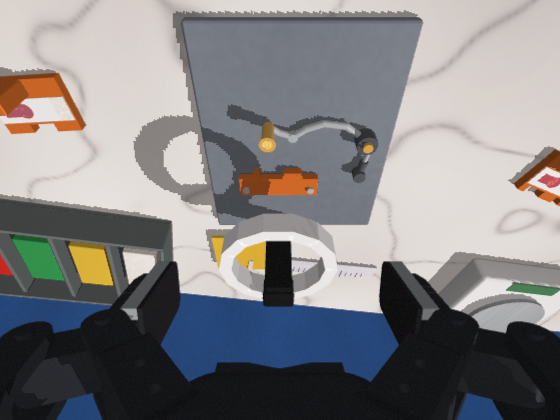

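The wrist view shows the orange fixed half at u 239–318, v≈170–195. Its wide tongue is at u≈278–303, the knob at (267,143) and the pivot at (369,148), all within about 2 px of prediction. I'll refine from this picture.

```bash
python3 - <<'E'
from h import *
c={k:np.array(v) for k,v in json.load(open("w1.json")).items()}
im=cv2.imread("pics/w1.png"); H,Sa,V=cv2.split(cv2.cvtColor(im,cv2.COLOR_BGR2HSV))
m=((H<14)&(Sa>110)); m[:160]=0;m[200:]=0;m[:,:225]=0;m[:,330:]=0
inv=lambda P:R.from_euler('z',-st["yaw"]).apply(P-np.array([*st["org"],0]))*1e3
for v in range(164,182):
    u=np.flatnonzero(np.diff(np.r_[0,m[v].astype(int),0])); u=np.r_[u]-.5
    print(v,u.tolist(),[inv(onplane(c,(x,v),.022))[:2].round(1).tolist() for x in u][:6])
gold=(H>14)&(H<28)&(Sa>110)&(V>130); gold[:110]=0;gold[165:]=0
for ct,s in blobs(gold): print("gold",ct.round(1),s[:4],s[4],inv(onplane(c,ct,.05)).round(1),inv(onplane(c,ct,.034)).round(1))
b=im.astype(int)
pl=((b[:,:,0]-b[:,:,2]>4)&(V<130)&(V>70)).astype(np.uint8)
for v in (40,70,100):  # plate left/right
    u=np.flatnonzero(pl[v,150:450])+150; print(v,[inv(onplane(c,(x,v),.012))[:2].round(1).tolist() for x in (u[0]-.5,u[-1]+.5)])
E
```

```text
164 [] []
165 [] []
166 [] []
167 [] []
168 [254.5, 258.5, 283.5, 300.5] [[6.4, -26.5], [6.3, -22.1], [6.3, 5.2], [6.3, 23.8]]
169 [254.5, 259.5, 283.5, 300.5] [[7.7, -26.5], [7.7, -21.0], [7.7, 5.2], [7.7, 23.9]]
170 [253.5, 260.5, 282.5, 301.5] [[9.1, -27.7], [9.1, -20.0], [9.1, 4.2], [9.1, 25.0]]
171 [253.5, 260.5, 282.5, 301.5] [[10.5, -27.8], [10.5, -20.1], [10.5, 4.2], [10.5, 25.1]]
172 [253.5, 260.5, 282.5, 301.5] [[12.0, -27.8], [11.9, -20.1], [11.9, 4.2], [11.9, 25.2]]
173 [252.5, 260.5, 282.5, 302.5] [[13.4, -29.0], [13.4, -20.2], [13.3, 4.2], [13.3, 26.3]]
174 [238.5, 316.5] [[14.8, -44.6], [14.7, 42.0]]
175 [238.5, 317.5] [[16.3, -44.8], [16.2, 43.2]]
176 [238.5, 317.5] [[17.7, -44.9], [17.6, 43.3]]
177 [238.5, 317.5] [[19.2, -45.0], [19.1, 43.4]]
178 [238.5, 317.5] [[20.6, -45.1], [20.5, 43.5]]
179 [237.5, 317.5] [[22.1, -46.4], [22.0, 43.7]]
180 [238.5, 317.5] [[23.5, -45.4], [23.5, 43.8]]
181 [238.5, 317.5] [[25.0, -45.5], [24.9, 43.9]]
gold [267.9 141.3] [259 124  17  28] 257 [-47.1 -10.   50. ] [-36.3 -10.6  34. ]
gold [367.9 148.4] [363 145  11   8] 68 [-39.3  83.8  50. ] [-28.1  88.9  34. ]
40 [[-122.9, -79.6], [-123.0, 38.7]]
70 [[-97.3, -80.1], [-97.5, 54.6]]
100 [[-68.3, -79.8], [-68.4, -32.8]]
```

```bash
cat >> h.py <<'E'
def knob(th,r=.101): # stage xy at joint th
    return R.from_euler('z',-th).apply([-.016,-.1,0])+[-.029,.09,0]
E
python3 - <<'E'
from h import *
d=R.from_euler('z',.198).apply([0,-.0006,0]); st["org"]=[.619+d[0],-.039+d[1]]; json.dump(st,open("st.json","w"))
from rig import *
L=.3; Z=.033
def pose(th,z=Z,back=0):
    y=st["yaw"]-th; p=S(knob(th)+[0,0,z]); ax=R.from_euler('z',y).apply([np.sin(L),0,-np.cos(L)])
    return p-back*ax, ori(y,L,'x')
jaws.move_gripper(.4)
print("w",arm.read_gripper_width())
p,q=pose(.04,back=.09); arm.move_pose(p,q)
p,q=pose(.04); print("contact",arm.move_straight(p,.08,contact_N=8), arm.read_tool_pos()-p)
for th in np.linspace(.2,1.06,7):
    p,q=pose(th); arm.move_straight(p,.08,rotation=q); print(round(th,2),np.round(arm.read_ft_force(),1))
p,q=pose(1.06,back=.09); arm.move_straight(p,.12)
c=eyes.calibration("top"); im=eyes.snapshot("top"); cv2.imwrite("pics/t2.png",im[:,:,::-1])
p=S([-.15,-.03,.24]); arm.move_pose(p,ori(st["yaw"],.5,'y'))
c=eyes.calibration("wrist"); im=eyes.snapshot("wrist")[:,:,::-1]; cv2.imwrite("pics/w2.png",im)
H,Sa,V=cv2.split(cv2.cvtColor(np.ascontiguousarray(im),cv2.COLOR_BGR2HSV))
print("pred",proj(c,S(knob(1.)+[0,0,.035])))
for ct,s in blobs((H>14)&(H<28)&(Sa>110)&(V>130),20): print(ct.round(1),s)
print(arm.read_t())
E
```

```text
w 0.40403651332004664
contact False [ 0.0003172  -0.00013968  0.00050255]
0.2 [ 2.8 -0.7 -0.4]
0.34 [ 3.  -0.7 -0.5]
0.49 [ 1.8 -0.3  0.1]
0.63 [ 0.8 -0.4 -0.1]
0.77 [-0.8  1.  -0.5]
0.92 [-0.1 -0.5 -0.4]
1.06 [-0.6  0.4 -1.9]
pred [364.97235645 103.89166   ]
[99.7  7. ] [ 86   0  21  18 151]
[58.9 13.1] [ 46   5  22  21 181]
[20.8 18.7] [  9  14  21  14 132]
[366.4 109.1] [359  92  17  30 313]
[385.7 180.2] [381 176  10   9  56]
[249.9 264.6] [242 252  24  30 455]
[126.8 277.7] [ 108  259   37   38 1064]
[280.7 275.9] [274 269  13  13 139]
11.7167
```

The knob now sits where joint 1.0 predicts, at (366,109), so the arm is back. Next is a close look at the carrier.

```bash
python3 - <<'E'
from h import *
from rig import *
arm.move_pose([.36,.2917,.2],ori(0,.5,'y'))
c=eyes.calibration("wrist"); im=np.ascontiguousarray(eyes.snapshot("wrist")[:,:,::-1]); cv2.imwrite("pics/w3.png",im)
json.dump({k:np.array(v).tolist() for k,v in c.items()},open("w3.json","w"))
for n,p in dict(tab=[.42,.2917,.048],bl=[.468,.3297,.01],br=[.468,.2537,.01],fl=[.412,.3297,.01],fr=[.412,.2537,.01]).items(): print(n,proj(c,p).round(1))
E
```

```text
tab [279.5 166. ]
bl [315.4 179.6]
br [243.6 179.7]
fl [319.9 134.2]
fr [239.2 134.2]
```

View pics/w3.png

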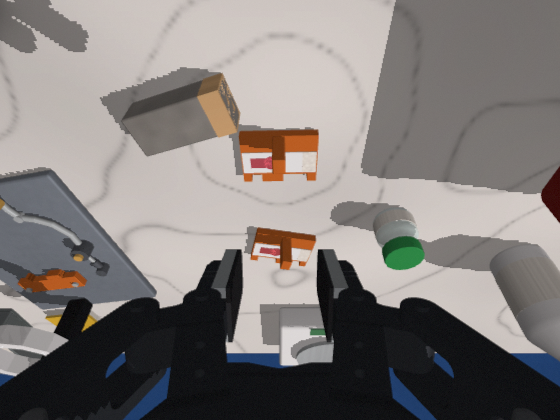

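The carrier is at u 239–318, v 130–182, with its wide notch on the right of the image (+y), so it is the matching one. The hone's nearest corner is at about (240,128). I'll measure the edges.

```bash
python3 - <<'E'
from h import *
c={k:np.array(v) for k,v in json.load(open("w3.json")).items()}
im=cv2.imread("pics/w3.png"); H,Sa,V=cv2.split(cv2.cvtColor(im,cv2.COLOR_BGR2HSV))
m=((H<12)&(Sa>150)); m[:115]=0;m[195:]=0;m[:,:232]=0;m[:,330:]=0
for v in list(range(128,184,3))+[176,177,178,180,181]:
    u=np.flatnonzero(np.diff(np.r_[0,m[v].astype(int),0]))-.5
    print(v,[(x,*(onplane(c,(x,v),.01)[:2]*1e3).round(1)) for x in u])
for uv in[(240,128),(224,75),(124,110),(148,155)]: print("hone",onplane(c,uv,.0).round(3),onplane(c,uv,.032).round(3))
# front edge rows for columns
for u in (245,255,265,295,305,315): 
    v=np.flatnonzero(m[:,u]); print(u,v[0],onplane(c,(u,v[0]-.5),.01)[:2].round(4),v[-1],onplane(c,(u,v[-1]+.5),.01)[:2].round(4))
E
```

```text
128 []
131 [(np.float64(240.5), np.float64(408.5), np.float64(255.2)), (np.float64(268.5), np.float64(408.5), np.float64(281.4)), (np.float64(269.5), np.float64(408.5), np.float64(282.3)), (np.float64(270.5), np.float64(408.5), np.float64(283.3)), (np.float64(271.5), np.float64(408.5), np.float64(284.2)), (np.float64(273.5), np.float64(408.5), np.float64(286.1)), (np.float64(276.5), np.float64(408.5), np.float64(288.9)), (np.float64(277.5), np.float64(408.5), np.float64(289.8)), (np.float64(279.5), np.float64(408.5), np.float64(291.7)), (np.float64(282.5), np.float64(408.5), np.float64(294.5)), (np.float64(287.5), np.float64(408.5), np.float64(299.2)), (np.float64(289.5), np.float64(408.5), np.float64(301.0)), (np.float64(290.5), np.float64(408.5), np.float64(302.0)), (np.float64(291.5), np.float64(408.5), np.float64(302.9)), (np.float64(297.5), np.float64(408.5), np.float64(308.5)), (np.float64(298.5), np.float64(408.5), np.float64(309.4)), (np.float64(307.5), np.float64(408.5), np.float64(317.8)), (np.float64(308.5), np.float64(408.5), np.float64(318.8)), (np.float64(312.5), np.flo
[... 20953 characters left out ...]
at64(286.4)), (np.float64(275.5), np.float64(468.5), np.float64(287.4)), (np.float64(276.5), np.float64(468.5), np.float64(288.5)), (np.float64(281.5), np.float64(468.5), np.float64(293.8)), (np.float64(282.5), np.float64(468.5), np.float64(294.9))]
181 []
hone [0.411 0.254 0.   ] [0.392 0.258 0.032]
hone [0.36  0.244 0.   ] [0.345 0.25  0.032]
hone [0.392 0.148 0.   ] [0.375 0.164 0.032]
hone [0.443 0.157 0.   ] [0.42  0.172 0.032]
245 131 [0.4079 0.2595] 180 [0.4692 0.2551]
255 131 [0.4079 0.2688] 148 [0.4282 0.2678]
265 131 [0.4079 0.2781] 178 [0.4664 0.2764]
295 130 [0.4069 0.3061] 149 [0.4294 0.3068]
305 130 [0.4069 0.3154] 148 [0.4282 0.3166]
315 130 [0.4069 0.3247] 175 [0.4623 0.3288]
```

Edges give the carrier centre at about (0.440, 0.2913) with yaw ≈ 0, which agrees with the top view. The jaws will square up the tab themselves. Picking it now.

```bash
python3 - <<'E'
from h import *
from rig import *
L=.54; ax=np.array([np.sin(L),0,-np.cos(L)])
g=np.array([.42,.2913,.038])+.011*ax
jaws.move_gripper(.32)
arm.move_straight(g-.08*ax,.15,rotation=ori(0,L,'y'))
print("contact",arm.move_straight(g,.08,contact_N=8))
jaws.move_gripper(0,40); arm.sleep(.2)
print(arm.read_gripper_width(),arm.read_grasp_force(),arm.read_tool_pos()-g)
arm.move_straight(g+[0,0,.14],.2)
print(arm.read_gripper_width(),arm.read_grasp_force(),arm.read_ft_force())
arm.move_pose(S([-.040-.0145,0,.012+.0285+.08]),ori(st["yaw"],L,'y'))
im=eyes.snapshot("wrist")[:,:,::-1]; cv2.imwrite("pics/w4.png",im)
c=eyes.calibration("wrist");json.dump({k:np.array(v).tolist() for k,v in c.items()},open("w4.json","w"))
print(arm.read_t(),arm.read_ft_force())
E
```

```text
contact False
0.13185676390072573 39.90384757518768 [3.19432138e-05 2.44001605e-04 5.54278194e-04]
0.13356925122201357 38.95008623600006 [-0.36428239  0.32208997 -0.07798751]
18.3 [-0.43069971 -1.17579161 -1.09476442]
```

View pics/w4.png

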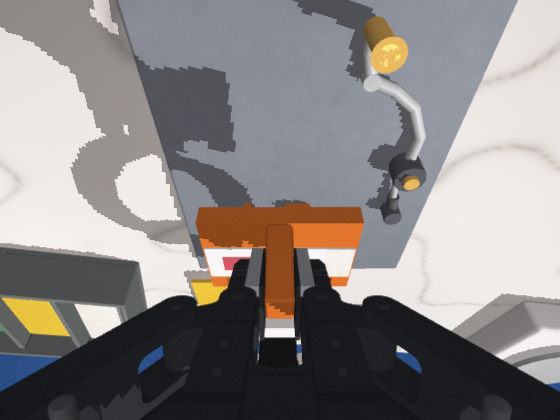

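The tab is held centrally and the carrier hangs level: its front edge at v≈207 spans u 199–363, and the knob is still back at (388,50). I'll lower it, regrip so it lies flat, and slide it in.

```bash
python3 - <<'E'
from h import *
from rig import *
L=.54; q=ori(st["yaw"],L,'y')
inv=lambda P:(R.from_euler('z',-st["yaw"]).apply(np.array(P)-np.array([*st["org"],0]))*1e3).round(2)
arm.move_straight(S([-.0545,0,.012+.0285+.01]),.12)
print("down",arm.move_straight(S([-.0545,0,.012+.0285-.004]),.03,contact_N=4),inv(arm.read_tool_pos()),arm.read_ft_force().round(1))
jaws.move_gripper(.2); arm.sleep(.2)
p=inv(arm.read_tool_pos())/1e3
arm.move_straight(S([p[0],0,.012+.0285+.0005]),.03)
jaws.move_gripper(0,40)
print(arm.read_gripper_width(),arm.read_ft_force().round(1))
arm.move_straight(S([-.040,0,.0405]),.04,contact_N=10)
f0=arm.read_ft_force()
print("slide",arm.move_straight(S([-.0145,0,.0405]),.02,contact_N=8),inv(arm.read_tool_pos()),(arm.read_ft_force()-f0).round(1),arm.read_t())
im=eyes.snapshot("wrist")[:,:,::-1]; cv2.imwrite("pics/w5.png",im)
E
```

```text
down True [-53.82  -0.41  40.94] [0.1 0.2 2.5]
0.12827373077325047 [-1.2 -0.7  2.1]
slide True [-52.97  -0.08  41.15] [-2.  -0.5  2.6] 20.8667
```

View pics/w5.png

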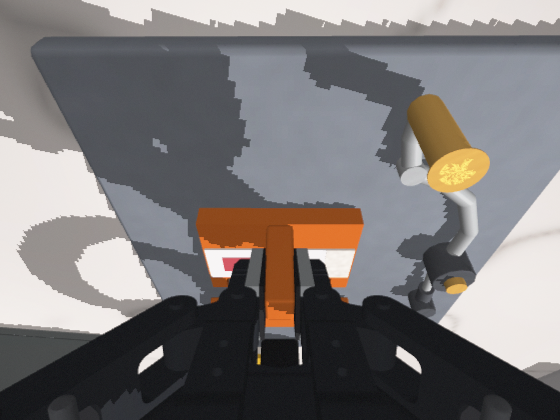

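The carrier lies flat in front of the seat, with its front edge at v≈210, and the knob is still back. The slide stopped early because the tool was pressing the carrier down, so I'll ease the height and go on.

```bash
python3 - <<'E'
from h import *
from rig import *
inv=lambda P:(R.from_euler('z',-st["yaw"]).apply(np.array(P)-np.array([*st["org"],0]))*1e3).round(2)
fs=lambda:R.from_euler('z',-st["yaw"]).apply(arm.read_ft_force()).round(1)
z=.0416
print(arm.move_straight(S([-.053,0,z]),.02),fs())
for x in (-.045,-.038,-.034,-.030,-.027,-.025,-.023,-.021,-.019,-.017,-.015):
    h=arm.move_straight(S([x,0,z]),.02,contact_N=14)
    t=inv(arm.read_tool_pos()); print(x,h,t,fs())
    if h or fs()[0]<-12: break
print(arm.read_gripper_width(),arm.read_t())
im=eyes.snapshot("wrist")[:,:,::-1]; cv2.imwrite("pics/w6.png",im)
im=eyes.snapshot("side")[:,:,::-1]; cv2.imwrite("pics/s6.png",im)
E
```

```text
False [ 0.4 -0.2 -0.3]
-0.045 False [-44.96   0.07  41.51] [-0.3  0.5 -0.2]
-0.038 False [-3.791e+01  1.000e-02  4.159e+01] [ 0.8  0.  -1.5]
-0.034 False [-3.383e+01 -3.000e-02  4.165e+01] [ 0.1  0.6 -0.9]
-0.03 False [-2.982e+01 -2.000e-02  4.164e+01] [-0.7  0.3 -0.5]
-0.027 False [-26.79  -0.05  41.66] [-0.5  0.5 -1.4]
-0.025 False [-24.83  -0.05  41.66] [-0.   0.2 -0.7]
-0.023 False [-23.12   0.11  41.46] [ 0.3 -1.  -0.9]
-0.021 False [-22.92   0.08  41.17] [-11.5  -0.7   9.2]
-0.019 False [-22.71   0.07  41.05] [-22.3  -0.7  21.4]
0.1329933778707669 24.2167
```

The stop at TCP x = -22.9 matches home (-22.5); being blocked on the tongue tips would have stopped it near -30. I'll relax, release, back off and check.

```bash
python3 - <<'E'
from h import *
from rig import *
L=.54
ax=R.from_euler('z',st["yaw"]).apply([np.sin(L),0,-np.cos(L)])
arm.move_straight(S([-.0228,0,.0414]),.02); print(arm.read_ft_force().round(1))
jaws.move_gripper(.3); arm.sleep(.3)
p=S([-.0228,0,.0414]); arm.move_straight(p-.1*ax,.15)
arm.move_pose(S([-.12,0,.2]),ori(st["yaw"],.5,'y'))
c=eyes.calibration("wrist"); im=np.ascontiguousarray(eyes.snapshot("wrist")[:,:,::-1]); cv2.imwrite("pics/w7.png",im)
print(arm.read_t())
for n,p in dict(seamL=[.02,.038,.022],seamR=[.02,-.038,.022],fl=[-.036,.038,.022],fr=[-.036,-.038,.022],flb=[-.036,.038,.012],tab=[-.028,0,.06],knob=[*knob(1.)[:2],.05]).items(): print(n,proj(c,S(p)).round(1))
cv2.imwrite("pics/w7z.png",cv2.resize(im[90:250,180:420],None,fx=3,fy=3,interpolation=cv2.INTER_CUBIC))
E
```

```text
[-1.9 -0.4  0.4]
26.55
seamL [314.3 208.6]
seamR [245.2 208.5]
fl [318.5 168.6]
fr [241.2 168.5]
flb [317.7 162.3]
tab [279.9 201.2]
knob [346.3 101.7]
```

View pics/w7z.png

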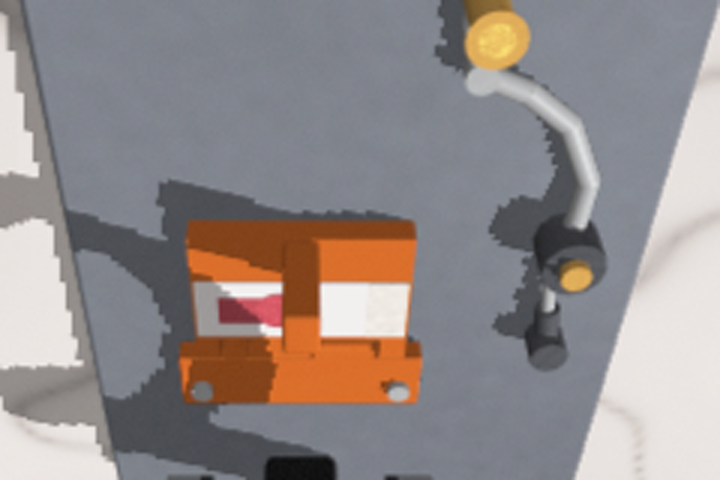

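The carrier sits flush against the fixed half with its seam at zoom v≈345, and the knob is still back. Now I'll release the arm by pushing the knob forward from behind.

```bash
python3 - <<'E'
from h import *
from rig import *
L=.15
def pose(th,z=.037):
    return S(knob(th)+[0,0,z]), ori(st["yaw"]-th,L,'y')
jaws.move_gripper(0)
p,q=pose(1.26,.12); arm.move_pose(p,q)
p,q=pose(1.26); print(arm.move_straight(p,.1,contact_N=8))
for th in (1.17,1.08,.98,.9,.84,.79,.75,.72):
    p,q=pose(th); arm.move_straight(p,.06,rotation=q); f=arm.read_ft_force().round(1); print(th,f)
p,q=pose(1.0); arm.move_straight(p,.1,rotation=q)
p,q=pose(1.0,.14); arm.move_straight(p,.15)
arm.move_pose(S([-.12,0,.2]),ori(st["yaw"],.5,'y'))
c=eyes.calibration("wrist"); im=np.ascontiguousarray(eyes.snapshot("wrist")[:,:,::-1]); cv2.imwrite("pics/w8.png",im)
print(arm.read_t())
for t in (0,.11,.2,1.): print(t,proj(c,S(knob(t)+[0,0,.05])).round(1))
cv2.imwrite("pics/w8z.png",cv2.resize(im[90:250,180:420],None,fx=3,fy=3,interpolation=cv2.INTER_CUBIC))
E
```

```text
False
1.17 [-0.   0.5 -1.1]
1.08 [-1.   2.4  0.2]
0.98 [ 0.4  1.4 -0.4]
0.9 [-1.2  1.  -0.1]
0.84 [-0.2  0.2  0.1]
0.79 [-0.4  0.5 -0.6]
0.75 [-0.  -0.9 -0.6]
0.72 [ 0.3  0.5 -0.2]
33.975
0 [267.8 181.9]
0.11 [270.2 172.5]
0.2 [273.3 164.7]
1.0 [345.  103.7]
```

View pics/w8z.png

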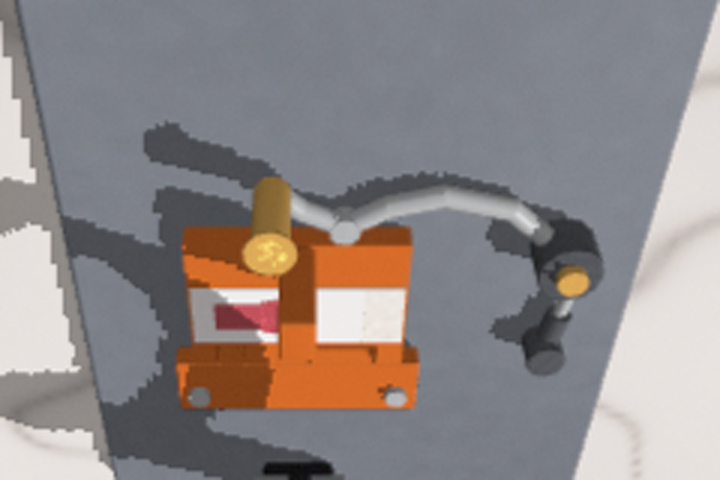

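The knob top is at (269.7,174.3), which corresponds to a joint angle of about 0.10. The arm rests on the front edge and the carrier is flush, so I'm handing in.

```bash
python3 -c "
from rig import arm
arm.sleep(.3); print(arm.close_job())"
```

```text
the job is handed in; nothing more can be done
None
```

I handed the job in at about 34 s: the matching carrier is seated flush against the fixed half, and the sprung arm rests on its front edge at a joint angle of about 0.10. I never touched the other carriers or bystanders, though I took no final picture of them, and no verdict came back.

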